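Tip a test-strip carton into its sprung bench cradle and press it home

ROBOT

A 7-joint arm with a two-finger parallel gripper is mounted at the origin on a cart in front of the work surface, level with it; the furniture and walls round the work are solid. World frame = base frame: x ahead of the robot, y to its left, z up, the work surface at z = 0. Lengths are in m, angles in rad, forces in N, time in s.
With the tool pointing down it reaches from about 0.4 to 0.75 m from the base axis. Payload 19.5 kg.
Tool frame: the origin (TCP) lies on the centre line of the jaws, within the pads' length; the fingertips stand 19 mm ahead of it and the grasp point (between the pads) is the TCP; x points along the fingers, y is the direction in which the jaws open and shut, and the axes are right-handed (so a half turn about x gives the same grasp; the last joint's range is limited). The gripper opens to 85 mm and grips with 20 to 120 N. Pads are 22 mm wide; open, the fingers measure 114 mm over their backs; the gripper's body (76 mm by 85 mm) begins 54 mm behind the grasp point. The pads swing forward as they close: fully open they stand 13 mm farther back than shut.
Start: joints at [1.241, 0.707, -0.028, 1.485, 0.022, 0.951, -0.075], TCP at [0.163, -0.551, 0.25] pointing down, gripper open.
Joint ranges: [-2.71, 2.71], [-0.32, 2.16], [-1.57, 1.52], [0, 2.45], [-1.46, 4.6], [0, 2.02], [-2.83, 2.83]. Speed limits (rad/s): [1.89, 1.89, 2.57, 2.57, 3.01, 3.01, 3.01].

INTERFACE

Orientations are given as a rotation vector (axis times angle).
In Python, from station import bot gives the robot as it stands. The module is installed in compiled form; this text tells all that it offers.
- The arm moves only by the tool drive_tool, never from a script. Its argument "motion" is a list of rows, each an object of numbers: "claw": the gripper's target within -1 to 1 (fully open at 1, half-way at 0, shut at -1); "dx", "dy", "dz": the shift along the tool's x, y, z in mm; "yaw": the turn about the tool's x in degrees. A call has 1 to 8 rows; each row is the pose to reach, as a shift and turn from the pose commanded when the call began, along the tool's axes at that moment; what a row does not reach only later rows make up. A row lasts 1/8 s, in which the tool goes at most 62.5 mm and 10.7 degrees, less where a joint would pass 70% of its speed; a pose out of reach is approached as far as the arm can. A call with a gripper value outside its range is refused whole. The fingers move at their own pace and stop on an object; "grip_force" is the grip in N (left out, the last holds). Time passes only in rows, so rows that repeat a pose let the fingers close. It gives the time, the measured TCP pose, the force and the opening at its end, in the units of the state.
- bot.read_state(): the state, without advancing time (a new reading comes with each control period).
- bot.camera(name): name is "side" or "top"; returns a dict with "pixels" (384x512x3 uint8, red, green, blue), "z_map" (384x512 float32, m along the optical axis (not along the pixel's ray), 0 where there is no reading), "vfov" (degrees; the focal length in pixels is half the picture's height over the tangent of half this angle, whatever the lens; pixels are square), "cx", "cy" (the principal point, pixels), "R" (3x3) and "t" (3): a world point X has camera coordinates R X + t. Camera axes: x right, y down, z forward; pixel columns grow to the right and rows downward; lengths in m; the calibration is good to about 2 mm. A picture is of the moment at which its call begins.
- bot.job_done(): hands the job in, once; it reports no verdict.
The state is a dict: "time_s": time; "q": joint angles; "joint_velocities": joint speeds; "joint_torque": joint torques, N m; "tool_pos": TCP position; "eef_rot": TCP orientation; "contact_force": force on the tool from outside, world axes, zero at the start; "ft_torque": the same for the moment, N m; "finger_gap": opening from 0.0 (shut) to 1.0 (fully open).
Only numpy, scipy, OpenCV 4.12 (cv2) and the standard library are available. Lean on these libraries where they do the work, as an engineer would, in place of code of your own. Each camera call takes 0.05 s, during which the arm holds its last target.

TASK

The tall test-strip carton stands on end at the foot of the white bench cradle. Push it high on its side so that it topples along the cradle onto its broad face and leans on the two blue spring jaws, then press its raised end down between the jaws until you feel it stop on the pad beneath, and seat it there with a firm push of about 16 N kept on for about a second. The carton crushes easily, so never load it with more than 23 N; leave it lying in the cradle and do not disturb the things around it.

Things in the scene. Friction and masses are not known exactly. Their poses are not given: they have to be found in the camera images.
- carton: White and orange test-strip carton, 35 (x) x 60 (y) x 105 mm (z), 0.08 to 0.15 kg. Origin under its centre; z up its length. Starts standing on the bed at cradle x about -0.054, x axis along the cradle's x to a few degrees. Toppled rightly, its +x points down, its z along cradle +x, its foot end near cradle x = -0.036 (some 10 mm either way).
- carton_mid (a point): Centre of the carton's volume, 52.5 mm along its z axis from the origin.
- cradle: White cradle fixed to the bench, 166 mm long (x), 118 wide (y). Origin on its centre line, 12 mm below the bed surface and 0 to 8 mm above the bench top. x runs along the bed from the foot (lip 9 mm above the bed, at x = -0.077) to the head (wall 30 mm above the bed, inner face x = 0.076); z up. Side rails 30 mm above the bed leave a 64 mm wide lane.
- jaw_left (a joint): Blue spring jaw on the lane's +y side, cradle x = 0.039 to 0.067, top 32 mm above the bed. Sloped faces of both jaws funnel from 69 mm apart at the top to 57 mm at 11 mm above the bed, so the toppled 60 mm wide carton rests on the slopes, head end raised about 12 degrees. Value: m pushed outward, 0 at rest, at most 0.004; spring 2 N at rest plus 1 N/mm.
- jaw_right (a joint): The same on the -y side; the two move apart together. Pressing the carton's head end down between the jaws takes about 3 to 9 N against springs and friction; then it meets the rigid pad and the force climbs steeply.
- press_point (a point): Fixed point of the cradle between the jaws (cradle x = 0.052, on the centre line), 35 mm above the bed. A good place to press. The upward face of the seated carton lies here 0 to 8 mm above this point: its head end rests on a rigid black pad (cradle x = 0.061 to 0.073) clamped at an unmeasured height 0 to 9 mm above the bed, to be found by feel.
- specimen_cup: Bystander: white specimen cup with orange lid, 52 mm across, 56 mm high, origin under its centre. Leave alone.
- reagent_bottle: Bystander: white bottle with blue cap, 52 mm across, 120 mm high, origin under its centre. Leave alone.
- small_carton: Bystander: white and green carton, 52 x 75 x 58 mm, origin under its centre. Leave alone.

How it is judged:
By the outcome, as a careful person would: the job done as asked, in the order asked, and still so for the second after the job is handed in, with the robot touching nothing.
It also fails if it takes over 58 s, if anything falls off the work surface, if the arm or the gripper's body presses on something with over 40 N, if the wrist force passes 120 N, or if a joint passes its speed limit or range.

## Working session

There is one attempt and no reset: what is moved stays moved. The work goes in short steps, Python scripts to look and compute and a tool call to move; the robot and the scene stay as the last step left them, time stands still between calls to the robot, and variables do not carry over. Pictures are saved under pics/ and viewed, and the job is handed in when it is done.

Besides the shell and the picture viewer there is one more tool, called after "Call:" as a command line: name --argument value ..., lists and objects as JSON in quotes. drive_tool: Moves the arm, as the interface text tells. Its arguments: {"type":"object","properties":{"motion":{"type":"array","items":{"type":"object","properties":{"claw":{"type":"number"},"dx":{"type":"number"},"dy":{"type":"number"},"dz":{"type":"number"},"yaw":{"type":"number"}}}},"grip_force":{"type":"number"}},"required":["motion"]}

```bash
mkdir -p pics
cat > h.py <<'E'
from station import bot
import numpy as np, cv2, pickle
def snap(n,tag):
    c=bot.camera(n); cv2.imwrite(f'pics/{tag}.png',c['pixels'][:,:,::-1]); pickle.dump(c,open(f'pics/{tag}.pkl','wb')); return c
def f(c): return c['pixels'].shape[0]/2/np.tan(np.radians(c['vfov'])/2)
def P(c,u,v,z=None):
    z=c['z_map'][v,u] if z is None else z
    X=np.array([(u-c['cx'])/f(c)*z,(v-c['cy'])/f(c)*z,z]); return np.array(c['R']).T@(X-c['t'])
def cloud(c):
    h,w=c['z_map'].shape; u,v=np.meshgrid(np.arange(w),np.arange(h)); z=c['z_map']
    X=np.stack([(u-c['cx'])/f(c)*z,(v-c['cy'])/f(c)*z,z],-1); W=(X-c['t'])@np.array(c['R']); W[z==0]=np.nan; return W
def proj(c,X):
    p=np.array(c['R'])@X+c['t']; return p[0]/p[2]*f(c)+c['cx'],p[1]/p[2]*f(c)+c['cy']
def st():
    s=bot.read_state(); print({k:np.round(s[k],4) for k in ['time_s','tool_pos','eef_rot','contact_force','ft_torque','finger_gap','q']})
    return s
E
python3 - <<'E'
from h import *
from scipy.spatial.transform import Rotation as Rn
s=st(); print(Rn.from_rotvec(s['eef_rot']).as_matrix().round(3))
for n in('top','side'):
    c=snap(n,n+'0'); print(n,np.round(c['R'],3),np.round(c['t'],3),f(c))
E
```

```text
{'time_s': np.float64(0.0), 'tool_pos': array([ 0.1632, -0.5511,  0.2498]), 'eef_rot': array([ 2.0673,  0.3007, -2.0676]), 'contact_force': array([ 0.1033, -0.4406,  0.657 ]), 'ft_torque': array([0.0008, 0.0074, 0.0482]), 'finger_gap': np.float64(1.0021), 'q': array([ 1.2413,  0.7071, -0.0277,  1.485 ,  0.022 ,  0.9509, -0.0755])}
[[-0.     0.284 -0.959]
 [ 0.001 -0.959 -0.284]
 [-1.    -0.001  0.   ]]
top [[-0.022 -0.999  0.028]
 [-0.996  0.02  -0.082]
 [ 0.082 -0.029 -0.996]] [-0.171  0.598  1.128] 457.5857489291857
side [[ 0.974 -0.228  0.018]
 [-0.132 -0.622 -0.772]
 [ 0.187  0.749 -0.636]] [-0.604  0.047  1.047] 450.1823533012241
```

View pics/top0.png

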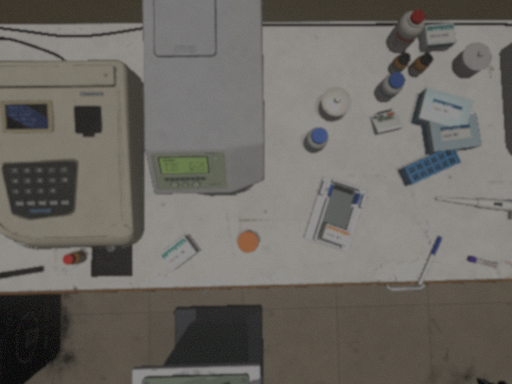

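View pics/side0.png

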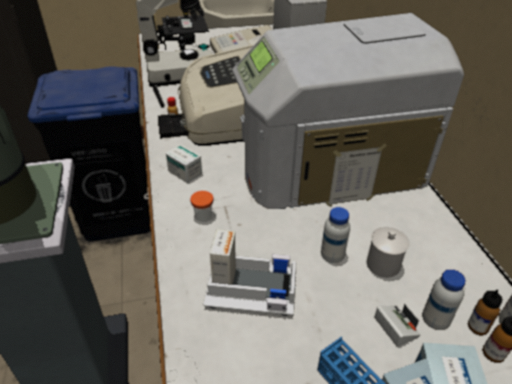

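Run:
```python
import cv2,numpy as np
a=cv2.imread('pics/top0.png')[165:260,290:385]; cv2.imwrite('pics/top0c.png',cv2.resize(a,None,fx=6,fy=6,interpolation=cv2.INTER_CUBIC))
a=cv2.imread('pics/side0.png')[220:325,195:310]; cv2.imwrite('pics/side0c.png',cv2.resize(a,None,fx=5,fy=5,interpolation=cv2.INTER_CUBIC))
```

```text
(no output)
```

View pics/top0c.png

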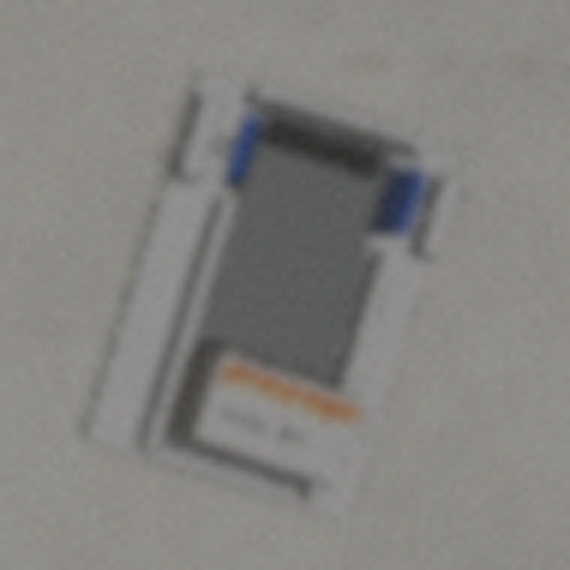

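View pics/side0c.png

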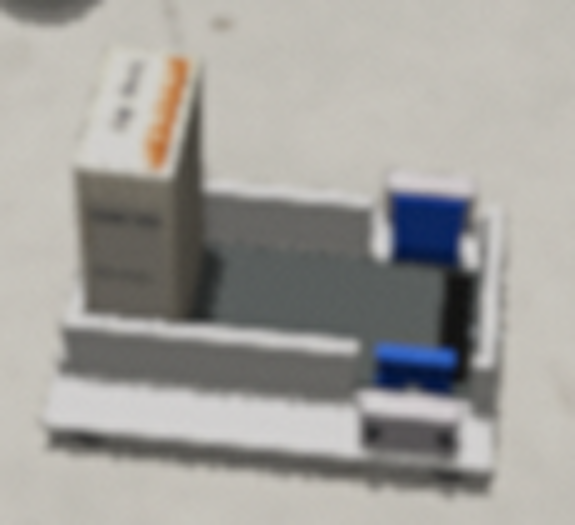

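```bash
cat > m.py <<'E'
from h import *
for n in('top0','side0'):
    c=pickle.load(open(f'pics/{n}.pkl','rb')); W=cloud(c)
    m=(abs(W[...,0]-.49)<.16)&(abs(W[...,1]+.37)<.17)
    p=W[m]; z=p[:,2]; print(n,np.histogram(z,bins=np.arange(-.01,.14,.005)))
    k=z>.11; q=p[k]; print('carton top',k.sum(),q.mean(0).round(4),np.median(q[:,2]).round(4), cv2.minAreaRect((q[:,:2]*1000).astype('f4')))
    for u,v in ((337,215),):
        pass
    # top corners of rails
    k=(z>.035)&(z<.056); q=p[k]; print('rails',k.sum(),np.median(q[:,2]), cv2.minAreaRect((q[:,:2]*1000).astype('f4')))
    k=(z>.008)&(z<.056); q=p[k]; print('all',k.sum(), cv2.minAreaRect((q[:,:2]*1000).astype('f4')))
    # ortho image 
    I=np.zeros((340,320),'u1')
    S=np.zeros((340,320,3),'u1')
    for a,col in zip(p,c['pixels'][m]):
        i=int((a[0]-.33)*1000);j=int((-.2-a[1])*1000)
        if 0<=i<320 and 0<=j<340: cv2.circle(S,(i,j),1,[int(x) for x in col[::-1]],-1)
    cv2.imwrite(f'pics/ortho_{n}.png',cv2.resize(S,None,fx=1.7,fy=1.7))
E
python3 m.py
```

```text
top0 (array([ 218, 6380, 5995,  163,  227, 1168,  458,  138,   79,  103,  154,
        227,  123,   22,   11,    5,    4,    7,    6,    5,    4,    8,
          7,    7,    5,   10,  264,  129,    0,    0]), array([-0.01 , -0.005,  0.   ,  0.005,  0.01 ,  0.015,  0.02 ,  0.025,
        0.03 ,  0.035,  0.04 ,  0.045,  0.05 ,  0.055,  0.06 ,  0.065,
        0.07 ,  0.075,  0.08 ,  0.085,  0.09 ,  0.095,  0.1  ,  0.105,
        0.11 ,  0.115,  0.12 ,  0.125,  0.13 ,  0.135,  0.14 ]))
carton top 408 [ 0.4721 -0.34    0.1239] 0.1241 ((472.0230407714844, -340.599853515625), (59.92436981201172, 35.11652755737305), 69.07361602783203)
rails 613 0.04650178928831187 ((570.4015502929688, -398.4644775390625), (147.08892822265625, 294.25836181640625), 44.097137451171875)
all 2685 ((524.9476928710938, -390.7501220703125), (196.25634765625, 316.344970703125), 5.431710243225098)
side0 (array([  10, 9505, 8874,    7,  174, 1618,  503,  276,  303,  295,  393,
        504,  160,   83,   58,   37,   45,   50,   48,   42,   47,   54,
         41,   56,   48,   52,  441,   79,    0,    0]), array([-0.01 , -0.005,  0.   ,  0.005,  0.01 ,  0.015,  0.02 ,  0.025,
        0.03 ,  0.035,  0.04 ,  0.045,  0.05 ,  0.055,  0.06 ,  0.065,
        0.07 ,  0.075,  0.08 ,  0.085,  0.09 ,  0.095,  0.1  ,  0.105,
        0.11 ,  0.115,  0.12 ,  0.125,  0.13 ,  0.135,  0.14 ]))
carton top 620 [ 0.4723 -0.3461  0.1224] 0.1236 ((473.18353271484375, -340.5422668457031), (62.582496643066406, 35.85049057006836), 69.28862762451172)
rails 1368 0.04488859800001527 ((582.56103515625, -405.1600646972656), (146.89920043945312, 265.8981018066406), 46.51321792602539)
all 4243 ((572.7389526367188, -399.5905456542969), (162.47232055664062, 280.1062927246094), 51.36866760253906)
```

```bash
cat > m2.py <<'E'
from h import *
from scipy.optimize import least_squares
for n in('top0','side0'):
    c=pickle.load(open(f'pics/{n}.pkl','rb')); W=cloud(c)
    a=np.radians(-18); d=np.array([np.cos(a),np.sin(a)]); e=np.array([-d[1],d[0]])
    o=np.array([.4725,-.3405])+.054*d
    r=W[...,:2]-o; X=r@d; Y=r@e; Z=W[...,2]
    m=(abs(X)<.12)&(abs(Y)<.09)
    bl=m&(c['pixels'][...,2].astype(int)-c['pixels'][...,0]>40)
    print(n,'blue',[(W[bl&(s*Y>0)].mean(0).round(4),(bl&(s*Y>0)).sum()) for s in(1,-1)])
    k=m&(Z>.008); print('all',cv2.minAreaRect((W[k][:,:2]*1000).astype('f4')))
    k=m&(Z>.042)&(Z<.056); print('rails',np.median(Z[k]),cv2.minAreaRect((W[k][:,:2]*1000).astype('f4')))
    k=m&(Z>.01)&(abs(Y)<.02)&(X>-.02)&(X<.03); print('bed',np.median(Z[k]))
E
python3 m2.py
```

```text
top0 blue [(array([ 0.584 , -0.3423,  0.0496]), np.int64(19)), (array([ 0.5593, -0.4098,  0.0475]), np.int64(16))]
all ((521.7933349609375, -359.69305419921875), (119.1872787475586, 165.16204833984375), 70.37355041503906)
rails 0.047817999741291 ((524.32275390625, -359.1739501953125), (115.35787963867188, 158.40689086914062), 69.76510620117188)
bed 0.018822485598385487
side0 blue [(array([ 0.5825, -0.3456,  0.0381]), np.int64(170)), (array([ 0.5609, -0.4077,  0.039 ]), np.int64(131))]
all ((523.9391479492188, -359.09136962890625), (121.11908721923828, 165.39352416992188), 69.82012176513672)
rails 0.04758457616283457 ((524.4531860351562, -360.92694091796875), (115.7826156616211, 158.46531677246094), 70.49308776855469)
bed 0.018831290598092014
```

View pics/ortho_top0.png

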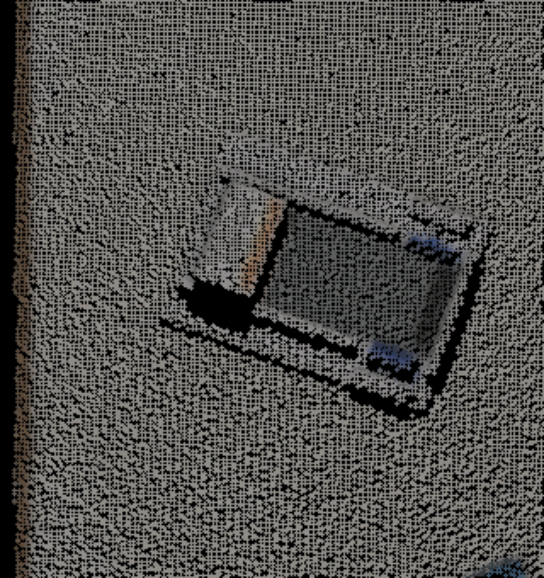

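```bash
cat >> h.py <<'E'
from scipy.spatial.transform import Rotation as Rn
YAW=np.radians(-20); C=np.array([.5225,-.3595]); D=np.array([np.cos(YAW),np.sin(YAW)]); E_=np.array([-D[1],D[0]]); BED=.0188
def loc(p): r=np.array(p)[...,:2]-C; return np.stack([r@D,r@E_,np.array(p)[...,2]-BED],-1)
def glob(l): return np.r_[C+l[0]*D+l[1]*E_, l[2]+BED]
def go(l):
    s=st(); R=Rn.from_rotvec(s['eef_rot']).as_matrix(); g=glob(l)
    print('loc now',loc(s['tool_pos']).round(4),'target',g.round(4),'dxyz mm',(R.T@(g-s['tool_pos'])*1000).round(1),'tooly deg',np.degrees(np.arctan2(R[1,1],R[0,1])).round(2))
E
python3 -c "
from h import *
go([-.108,.001,.23])
print(loc([.4725,-.3405,.124]))"
```

```text
{'time_s': np.float64(0.1), 'tool_pos': array([ 0.1631, -0.5512,  0.2499]), 'eef_rot': array([ 2.0671,  0.3005, -2.0676]), 'contact_force': array([-0.1337, -0.2737,  0.4395]), 'ft_torque': array([0.0048, 0.0101, 0.0262]), 'finger_gap': np.float64(0.9965), 'q': array([ 1.2413,  0.707 , -0.0276,  1.4849,  0.022 ,  0.9509, -0.0755])}
loc now [-0.2721 -0.303   0.2311] target [ 0.4214 -0.3216  0.2488] dxyz mm [   1.2 -146.8 -312.8] tooly deg -73.51
[-0.05348301  0.00075315  0.1052    ]
```

Call:
drive_tool --motion '[{"claw": -1, "dx": 0, "dy": -20, "dz": -45, "yaw": 6}, {"claw": -1, "dx": 0, "dy": -42, "dz": -90, "yaw": 12}, {"claw": -1, "dx": 0, "dy": -63, "dz": -135, "yaw": 18}, {"claw": -1, "dx": 0, "dy": -84, "dz": -180, "yaw": 24}, {"claw": -1, "dx": 0, "dy": -105, "dz": -225, "yaw": 30}, {"claw": -1, "dx": 0, "dy": -126, "dz": -270, "yaw": 36}, {"claw": -1, "dx": 0, "dy": -147, "dz": -313, "yaw": 36.5}, {"claw": -1, "dx": 0, "dy": -147, "dz": -313, "yaw": 36.5}]'

```text
time_s: 1.1
tool_pos: [0.424, -0.3187, 0.2498]
eef_rot: [-2.034, 0.352, 2.034]
contact_force: [-0.9, -1.1, 0.2]
finger_gap: 0.001
```

```bash
python3 -c "
from h import *
go([-.108,.001,.101])"
```

```text
{'time_s': np.float64(1.1), 'tool_pos': array([ 0.424 , -0.3187,  0.2498]), 'eef_rot': array([-2.0339,  0.3517,  2.034 ]), 'contact_force': array([-0.8502, -1.1136,  0.2361]), 'ft_torque': array([-0.0062, -0.0011,  0.0242]), 'finger_gap': np.float64(0.0007), 'q': array([ 0.465 ,  0.6524,  0.2223,  1.6524, -0.1798,  0.8576, -1.1535])}
loc now [-0.1065  0.0047  0.231 ] target [ 0.4214 -0.3216  0.1198] dxyz mm [130.    3.8   1.4] tooly deg -109.71
```

Call:
drive_tool --motion '[{"claw": -1, "dx": 40}, {"claw": -1, "dx": 85}, {"claw": -1, "dx": 120}, {"claw": -1, "dx": 129}, {"claw": -1, "dx": 129}]'

```text
invalid input
```

```bash
python3 -c "
from h import *
go([-.0835,.001,.101])
for n in('side',):
    c=snap(n,n+'1'); cv2.imwrite('pics/side1c.png',cv2.resize(c['pixels'][150:330,150:330,::-1],None,fx=3,fy=3))
"
```

```text
{'time_s': np.float64(1.1), 'tool_pos': array([ 0.424 , -0.3187,  0.2498]), 'eef_rot': array([-2.0339,  0.3517,  2.034 ]), 'contact_force': array([-0.8502, -1.1136,  0.2361]), 'ft_torque': array([-0.0062, -0.0011,  0.0242]), 'finger_gap': np.float64(0.0007), 'q': array([ 0.465 ,  0.6524,  0.2223,  1.6524, -0.1798,  0.8576, -1.1535])}
loc now [-0.1065  0.0047  0.231 ] target [ 0.4444 -0.33    0.1198] dxyz mm [130.    4.  -23.1] tooly deg -109.71
```

View pics/side1c.png

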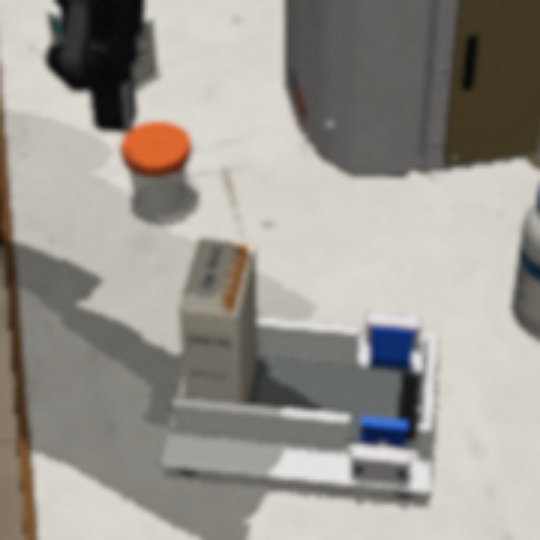

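Call:
drive_tool --motion '[{"claw": -1, "dx": 40, "dy": 0, "dz": 0, "yaw": 0}, {"claw": -1, "dx": 85, "dy": 0, "dz": 0, "yaw": 0}, {"claw": -1, "dx": 120, "dy": 0, "dz": 0, "yaw": 0}, {"claw": -1, "dx": 129, "dy": 0, "dz": 0, "yaw": 0}, {"claw": -1, "dx": 129, "dy": 0, "dz": 0, "yaw": 0}]'

```text
time_s: 1.78
tool_pos: [0.4213, -0.3221, 0.1218]
eef_rot: [-2.031, 0.359, 2.031]
contact_force: [0.7, -0.0, 0.2]
finger_gap: -0.004
```

```bash
python3 -c "
from h import *
go([-.0835,.001,.101])
for n in('side',):
    c=snap(n,n+'2'); cv2.imwrite('pics/side2c.png',cv2.resize(c['pixels'][150:330,150:330,::-1],None,fx=3,fy=3))
"
```

```text
{'time_s': np.float64(1.775), 'tool_pos': array([ 0.4213, -0.3221,  0.1218]), 'eef_rot': array([-2.0309,  0.3593,  2.0312]), 'contact_force': array([ 0.7031, -0.0101,  0.2414]), 'ft_torque': array([-0.0196,  0.0127, -0.0023]), 'finger_gap': np.float64(-0.0039), 'q': array([ 0.5097,  0.8415,  0.1558,  1.7918, -0.2322,  0.5262, -1.1052])}
loc now [-0.1079  0.0005  0.103 ] target [ 0.4444 -0.33    0.1198] dxyz mm [  2.   -0.5 -24.4] tooly deg -110.06
```

View pics/side2c.png

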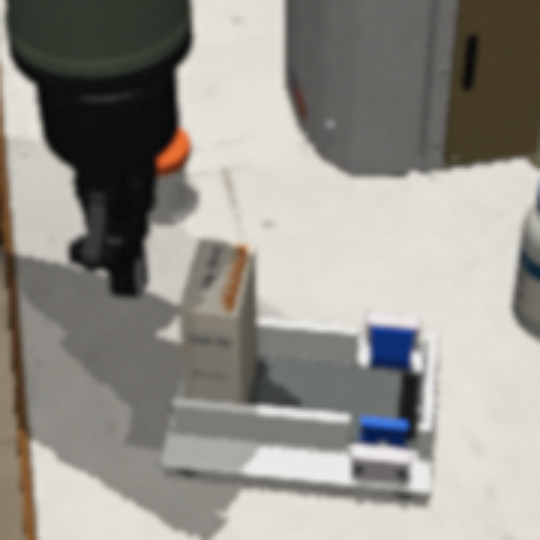

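Call:
drive_tool --motion '[{"claw": -1, "dx": 0, "dy": 0, "dz": -10, "yaw": 0}, {"claw": -1, "dx": 0, "dy": 0, "dz": -18, "yaw": 0}, {"claw": -1, "dx": 0, "dy": 0, "dz": -22, "yaw": 0}, {"claw": -1, "dx": 0, "dy": 0, "dz": -26, "yaw": 0}, {"claw": -1, "dx": 0, "dy": 0, "dz": -30, "yaw": 0}, {"claw": -1, "dx": 0, "dy": 0, "dz": -34, "yaw": 0}]'

```text
time_s: 2.58
tool_pos: [0.4537, -0.3332, 0.1213]
eef_rot: [-2.031, 0.358, 2.032]
contact_force: [0.4, 0.2, 0.7]
finger_gap: -0.001
```

```bash
python3 -c "
from h import *
go([-.0835,.001,.101])
for n in('side',):
    c=snap(n,n+'3'); cv2.imwrite('pics/side3c.png',cv2.resize(c['pixels'][150:330,150:330,::-1],None,fx=3,fy=3))
"
```

```text
{'time_s': np.float64(2.575), 'tool_pos': array([ 0.4537, -0.3332,  0.1213]), 'eef_rot': array([-2.0312,  0.3583,  2.0316]), 'contact_force': array([0.3657, 0.1688, 0.6501]), 'ft_torque': array([ 0.0199,  0.0471, -0.0172]), 'finger_gap': np.float64(-0.0015), 'q': array([ 0.4896,  0.8773,  0.1711,  1.6726, -0.2302,  0.6117, -1.1309])}
loc now [-0.0736  0.0012  0.1025] target [ 0.4444 -0.33    0.1198] dxyz mm [1.5 0.2 9.9] tooly deg -110.01
```

View pics/side3c.png

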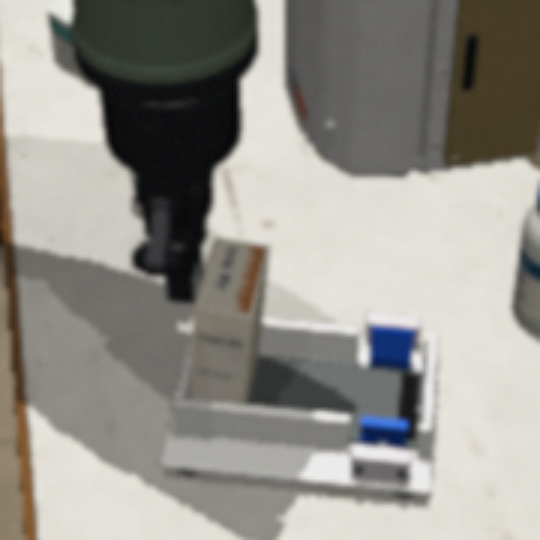

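Call:
drive_tool --motion '[{"claw": -1, "dx": 0, "dy": 0, "dz": -4, "yaw": 0}, {"claw": -1, "dx": 0, "dy": 0, "dz": -8, "yaw": 0}, {"claw": -1, "dx": 0, "dy": 0, "dz": -12, "yaw": 0}, {"claw": -1, "dx": 0, "dy": 0, "dz": -15, "yaw": 0}, {"claw": -1, "dx": 0, "dy": 0, "dz": -18, "yaw": 0}]'

```text
time_s: 3.25
tool_pos: [0.4706, -0.3394, 0.1213]
eef_rot: [-2.031, 0.358, 2.032]
contact_force: [-0.2, -0.5, -0.6]
finger_gap: 0.002
```

```bash
python3 -c "
from h import *
go([-.0835,.001,.101])
for n in('side',):
    c=snap(n,n+'4'); cv2.imwrite('pics/side4c.png',cv2.resize(c['pixels'][150:330,150:330,::-1],None,fx=3,fy=3))
"
```

```text
{'time_s': np.float64(3.25), 'tool_pos': array([ 0.4706, -0.3394,  0.1213]), 'eef_rot': array([-2.0313,  0.3584,  2.0315]), 'contact_force': array([-0.1526, -0.4772, -0.5575]), 'ft_torque': array([-0.0048,  0.0261, -0.0097]), 'finger_gap': np.float64(0.0022), 'q': array([ 0.4812,  0.8974,  0.1784,  1.6073, -0.229 ,  0.6576, -1.1444])}
loc now [-0.0556  0.0012  0.1025] target [ 0.4444 -0.33    0.1198] dxyz mm [ 1.5  0.2 27.9] tooly deg -110.01
```

View pics/side4c.png

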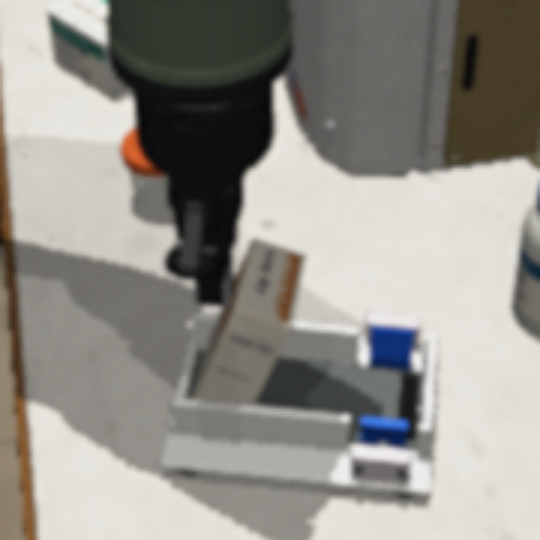

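Call:
drive_tool --motion '[{"claw": -1, "dx": 0, "dy": 0, "dz": 0, "yaw": 0}, {"claw": -1, "dx": 0, "dy": 0, "dz": 0, "yaw": 0}, {"claw": -1, "dx": 0, "dy": 0, "dz": 0, "yaw": 0}, {"claw": -1, "dx": -20, "dy": 0, "dz": 0, "yaw": 0}, {"claw": -1, "dx": -50, "dy": 0, "dz": 0, "yaw": 0}, {"claw": -1, "dx": -60, "dy": 0, "dz": 0, "yaw": 0}]'

```text
time_s: 4.05
tool_pos: [0.4708, -0.3396, 0.1827]
eef_rot: [-2.033, 0.359, 2.03]
contact_force: [-0.3, 0.2, 0.3]
finger_gap: -0.0
```

```bash
python3 -c "
from h import *
go([.052,0,.08])
c=snap('side','side5'); cv2.imwrite('pics/side5c.png',cv2.resize(c['pixels'][200:330,180:330,::-1],None,fx=4,fy=4))
W=loc(cloud(c)); L=W
for x in np.arange(-.05,.08,.01):
    k=(abs(L[...,0]-x)<.004)&(abs(L[...,1])<.02)&(L[...,2]<.08)
    print(x.round(3),np.median(L[...,2][k]).round(4) if k.any() else None,k.sum())
"
```

```text
{'time_s': np.float64(4.05), 'tool_pos': array([ 0.4708, -0.3396,  0.1827]), 'eef_rot': array([-2.0334,  0.3592,  2.0301]), 'contact_force': array([-0.3197,  0.198 ,  0.3066]), 'ft_torque': array([-0.0226, -0.0126, -0.0253]), 'finger_gap': np.float64(-0.0002), 'q': array([ 0.4675,  0.8099,  0.2065,  1.5565, -0.2096,  0.7952, -1.1615])}
loc now [-0.0554  0.001   0.1639] target [ 0.5714 -0.3773  0.0988] dxyz mm [  84.1    1.  -107.3] tooly deg -110.01
-0.05 0.0006 53
-0.04 0.0358 29
-0.03 0.0375 72
-0.02 0.0389 68
-0.01 0.04 69
0.0 0.0416 69
0.01 0.043 69
0.02 0.0442 67
0.03 0.0458 69
0.04 0.0472 72
0.05 0.0488 71
0.06 0.0498 70
0.07 0.0044 76
```

View pics/side5c.png

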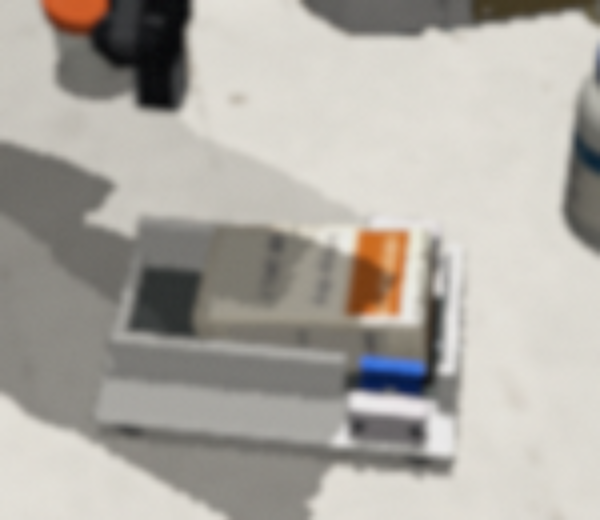

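```bash
python3 -c "
from h import *
for n in ('side','top'):
    c=pickle.load(open('pics/side5.pkl','rb')) if n=='side' else snap('top','top5'); L=loc(cloud(c))
    for yy in (-.02,-.01,0,.01,.02):
      k=(abs(L[...,1]-yy)<.006)&(L[...,2]>.03)&(L[...,2]<.07)&(abs(L[...,0])<.07); x=L[...,0][k]
      print(n,yy,np.percentile(x,[0,2,98,100]).round(4))
    k=(L[...,2]>.036)&(L[...,2]<.07)&(abs(L[...,0])<.06)&(abs(L[...,1])<.04); print(cv2.minAreaRect((L[k][:,:2]*1000).astype('f4')))
cv2.imwrite('pics/top5c.png',cv2.resize(c['pixels'][165:260,290:385,::-1],None,fx=6,fy=6,interpolation=cv2.INTER_CUBIC))
"
```

```text
side -0.02 [-0.0391 -0.0374  0.0652  0.0665]
side -0.01 [-0.0395 -0.0375  0.0646  0.0672]
side 0 [-0.0392 -0.0369  0.066   0.0669]
side 0.01 [-0.0391 -0.0371  0.065   0.0674]
side 0.02 [-0.0389 -0.0369  0.0666  0.0674]
((10.49167251586914, 2.2669219970703125), (63.11914825439453, 98.88398742675781), 89.70447540283203)
top -0.02 [-0.0039 -0.0005  0.061   0.0617]
top -0.01 [-0.0221 -0.0165  0.062   0.0634]
top 0 [-0.034  -0.0317  0.0612  0.0633]
top 0.01 [-0.035  -0.0333  0.0605  0.0634]
top 0.02 [-0.034  -0.0318  0.0614  0.0647]
((12.328205108642578, 5.112634658813477), (94.72001647949219, 68.78559875488281), 0.1318802833557129)
```

View pics/top5c.png

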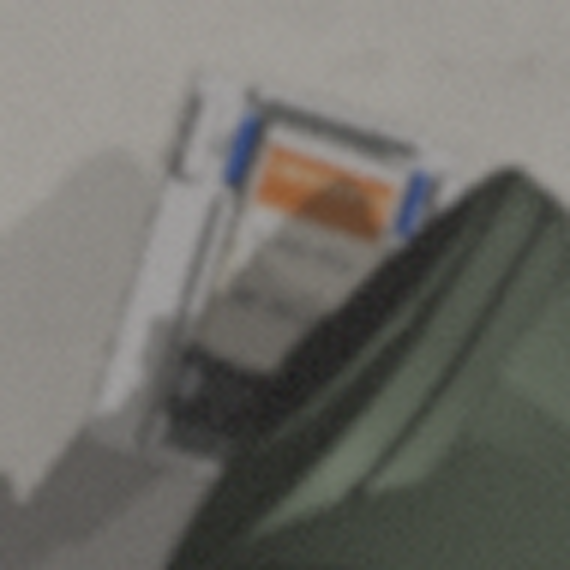

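Call:
drive_tool --motion '[{"claw": -1, "dx": 0, "dy": 0, "dz": -40, "yaw": 0}, {"claw": -1, "dx": 0, "dy": 1, "dz": -80, "yaw": 0}, {"claw": -1, "dx": 25, "dy": 1, "dz": -107, "yaw": 0}, {"claw": -1, "dx": 60, "dy": 1, "dz": -107, "yaw": 0}, {"claw": -1, "dx": 76, "dy": 1, "dz": -107, "yaw": 0}, {"claw": -1, "dx": 80, "dy": 1, "dz": -107, "yaw": 0}, {"claw": -1, "dx": 80, "dy": 1, "dz": -107, "yaw": 0}]'

```text
time_s: 5.03
tool_pos: [0.5708, -0.3771, 0.1021]
eef_rot: [-2.032, 0.359, 2.031]
contact_force: [0.5, -0.1, 0.8]
finger_gap: 0.003
```

```bash
python3 -c "
from h import *
go([.052,0,.068])
c=snap('side','side6'); cv2.imwrite('pics/side6c.png',cv2.resize(c['pixels'][200:330,180:330,::-1],None,fx=4,fy=4))
"
```

```text
{'time_s': np.float64(5.025), 'tool_pos': array([ 0.5708, -0.3771,  0.1021]), 'eef_rot': array([-2.0325,  0.3589,  2.0307]), 'contact_force': array([ 0.4736, -0.1391,  0.7906]), 'ft_torque': array([ 0.0087, -0.016 , -0.037 ]), 'finger_gap': np.float64(0.0026), 'q': array([ 0.4575,  1.0681,  0.2059,  1.1749, -0.2274,  0.9193, -1.2232])}
loc now [ 0.0514 -0.      0.0833] target [ 0.5714 -0.3773  0.0868] dxyz mm [15.3 -0.  -0.5] tooly deg -110.02
```

View pics/side6c.png

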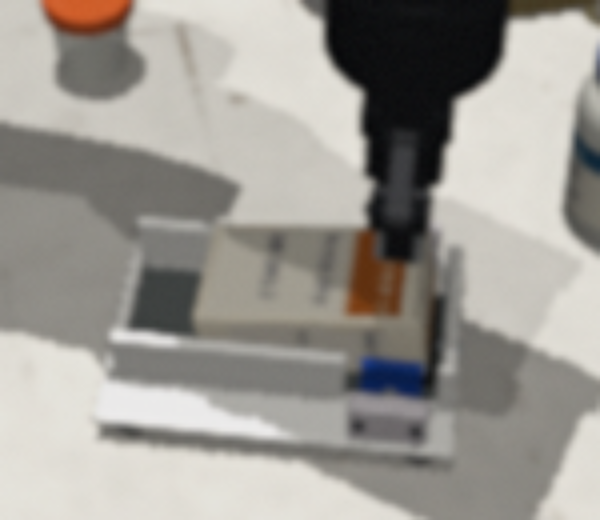

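Call:
drive_tool --motion '[{"claw": -1, "dx": 6, "dy": 0, "dz": 0, "yaw": 0}, {"claw": -1, "dx": 11, "dy": 0, "dz": 0, "yaw": 0}, {"claw": -1, "dx": 13, "dy": 0, "dz": 0, "yaw": 0}, {"claw": -1, "dx": 14, "dy": 0, "dz": 0, "yaw": 0}, {"claw": -1, "dx": 14, "dy": 0, "dz": 0, "yaw": 0}]'

```text
time_s: 5.7
tool_pos: [0.5707, -0.3769, 0.0874]
eef_rot: [-2.032, 0.358, 2.031]
contact_force: [-0.4, 0.6, 0.5]
finger_gap: -0.002
```

Call:
drive_tool --motion '[{"claw": -1, "dx": 1, "dy": 0, "dz": 0, "yaw": 0}, {"claw": -1, "dx": 2, "dy": 0, "dz": 0, "yaw": 0}]'

```text
time_s: 5.95
tool_pos: [0.5711, -0.3768, 0.0856]
eef_rot: [-2.033, 0.358, 2.031]
contact_force: [0.7, 0.7, 3.9]
finger_gap: -0.003
```

Call:
drive_tool --motion '[{"claw": -1, "dx": 1, "dy": 0, "dz": 0, "yaw": 0}]'

```text
time_s: 6.08
tool_pos: [0.5709, -0.377, 0.0845]
eef_rot: [-2.032, 0.359, 2.031]
contact_force: [2.0, 0.8, 4.8]
finger_gap: 0.002
```

Call:
drive_tool --motion '[{"claw": -1, "dx": 1, "dy": 0, "dz": 0, "yaw": 0}]'

```text
time_s: 6.2
tool_pos: [0.5708, -0.3772, 0.0834]
eef_rot: [-2.032, 0.359, 2.031]
contact_force: [2.3, -1.9, 4.3]
finger_gap: 0.002
```

Call:
drive_tool --motion '[{"claw": -1, "dx": 0.8, "dy": 0, "dz": 0, "yaw": 0}]'

```text
time_s: 6.32
tool_pos: [0.5706, -0.3772, 0.0825]
eef_rot: [-2.032, 0.359, 2.032]
contact_force: [1.8, -1.3, 4.0]
finger_gap: 0.002
```

Call:
drive_tool --motion '[{"claw": -1, "dx": 0.8, "dy": 0, "dz": 0, "yaw": 0}]'

```text
time_s: 6.45
tool_pos: [0.5706, -0.3771, 0.0816]
eef_rot: [-2.031, 0.359, 2.032]
contact_force: [0.9, -3.1, 3.6]
finger_gap: 0.002
```

Call:
drive_tool --motion '[{"claw": -1, "dx": 0.8, "dy": 0, "dz": 0, "yaw": 0}]'

```text
time_s: 6.58
tool_pos: [0.5706, -0.377, 0.0808]
eef_rot: [-2.031, 0.359, 2.032]
contact_force: [1.3, -1.9, 3.9]
finger_gap: -0.0
```

Call:
drive_tool --motion '[{"claw": -1, "dx": 0.5, "dy": 0, "dz": 0, "yaw": 0}]'

```text
time_s: 6.7
tool_pos: [0.5706, -0.377, 0.0803]
eef_rot: [-2.031, 0.359, 2.032]
contact_force: [0.6, -2.4, 3.4]
finger_gap: -0.004
```

Call:
drive_tool --motion '[{"claw": -1, "dx": 0.5, "dy": 0, "dz": 0, "yaw": 0}]'

```text
time_s: 6.82
tool_pos: [0.5706, -0.3769, 0.0798]
eef_rot: [-2.031, 0.358, 2.032]
contact_force: [0.6, -2.7, 3.5]
finger_gap: 0.003
```

Call:
drive_tool --motion '[{"claw": -1, "dx": 0.5, "dy": 0, "dz": 0, "yaw": 0}]'

```text
time_s: 6.95
tool_pos: [0.5706, -0.3769, 0.0794]
eef_rot: [-2.031, 0.358, 2.032]
contact_force: [0.9, -3.1, 3.4]
finger_gap: -0.004
```

Call:
drive_tool --motion '[{"claw": -1, "dx": 0.5, "dy": 0, "dz": 0, "yaw": 0}]'

```text
time_s: 7.08
tool_pos: [0.5707, -0.3769, 0.0789]
eef_rot: [-2.031, 0.358, 2.032]
contact_force: [1.6, -2.0, 3.8]
finger_gap: -0.001
```

Call:
drive_tool --motion '[{"claw": -1, "dx": 0.5, "dy": 0, "dz": 0, "yaw": 0}]'

```text
time_s: 7.2
tool_pos: [0.5706, -0.3769, 0.0783]
eef_rot: [-2.031, 0.358, 2.032]
contact_force: [1.1, -2.9, 3.9]
finger_gap: -0.001
```

Call:
drive_tool --motion '[{"claw": -1, "dx": 0.5, "dy": 0, "dz": 0, "yaw": 0}]'

```text
time_s: 7.32
tool_pos: [0.5707, -0.3769, 0.0779]
eef_rot: [-2.031, 0.358, 2.031]
contact_force: [1.4, -3.4, 3.6]
finger_gap: 0.005
```

Call:
drive_tool --motion '[{"claw": -1, "dx": 0.5, "dy": 0, "dz": 0, "yaw": 0}]'

```text
time_s: 7.45
tool_pos: [0.5706, -0.3769, 0.0774]
eef_rot: [-2.031, 0.358, 2.032]
contact_force: [1.0, -2.6, 3.3]
finger_gap: 0.001
```

Call:
drive_tool --motion '[{"claw": -1, "dx": 0.5, "dy": 0, "dz": 0, "yaw": 0}]'

```text
time_s: 7.58
tool_pos: [0.5706, -0.3769, 0.0768]
eef_rot: [-2.031, 0.358, 2.032]
contact_force: [0.3, -2.6, 4.1]
finger_gap: -0.002
```

Call:
drive_tool --motion '[{"claw": -1, "dx": 0.5, "dy": 0, "dz": 0, "yaw": 0}]'

```text
time_s: 7.7
tool_pos: [0.5707, -0.377, 0.0766]
eef_rot: [-2.032, 0.359, 2.031]
contact_force: [-1.1, -1.1, 11.2]
finger_gap: 0.003
```

Call:
drive_tool --motion '[{"claw": -1, "dx": 0, "dy": 0, "dz": 0, "yaw": 0}]'

```text
time_s: 7.82
tool_pos: [0.5707, -0.3769, 0.0767]
eef_rot: [-2.032, 0.358, 2.031]
contact_force: [-1.1, -2.0, 8.2]
finger_gap: -0.002
```

Call:
drive_tool --motion '[{"claw": -1, "dx": 0.2, "dy": 0, "dz": 0, "yaw": 0}, {"claw": -1, "dx": 0.2, "dy": 0, "dz": 0, "yaw": 0}]'

```text
time_s: 8.07
tool_pos: [0.5707, -0.377, 0.0766]
eef_rot: [-2.032, 0.359, 2.031]
contact_force: [-1.6, -2.0, 9.7]
finger_gap: -0.0
```

Call:
drive_tool --motion '[{"claw": -1, "dx": 0.2, "dy": 0, "dz": 0, "yaw": 0}, {"claw": -1, "dx": 0.2, "dy": 0, "dz": 0, "yaw": 0}]'

```text
time_s: 8.32
tool_pos: [0.5707, -0.377, 0.0766]
eef_rot: [-2.032, 0.359, 2.031]
contact_force: [-1.9, -1.4, 12.4]
finger_gap: 0.0
```

Call:
drive_tool --motion '[{"claw": -1, "dx": 0.2, "dy": 0, "dz": 0, "yaw": 0}, {"claw": -1, "dx": 0.2, "dy": 0, "dz": 0, "yaw": 0}]'

```text
time_s: 8.57
tool_pos: [0.5707, -0.377, 0.0765]
eef_rot: [-2.032, 0.359, 2.031]
contact_force: [-1.8, -1.3, 15.5]
finger_gap: 0.001
```

Call:
drive_tool --motion '[{"claw": -1, "dx": 0.05, "dy": 0, "dz": 0, "yaw": 0}, {"claw": -1, "dx": 0.05, "dy": 0, "dz": 0, "yaw": 0}]'

```text
time_s: 8.82
tool_pos: [0.5707, -0.377, 0.0765]
eef_rot: [-2.032, 0.359, 2.031]
contact_force: [-2.8, -0.4, 16.6]
finger_gap: 0.002
```

Call:
drive_tool --motion '[{"claw": -1, "dx": 0, "dy": 0, "dz": 0, "yaw": 0}, {"claw": -1, "dx": 0, "dy": 0, "dz": 0, "yaw": 0}, {"claw": -1, "dx": 0, "dy": 0, "dz": 0, "yaw": 0}]'

```text
time_s: 9.2
tool_pos: [0.5708, -0.3771, 0.0766]
eef_rot: [-2.032, 0.359, 2.031]
contact_force: [-2.2, -0.7, 15.3]
finger_gap: 0.003
```

Call:
drive_tool --motion '[{"claw": -1, "dx": 0, "dy": 0, "dz": 0, "yaw": 0}, {"claw": -1, "dx": 0, "dy": 0, "dz": 0, "yaw": 0}, {"claw": -1, "dx": 0, "dy": 0, "dz": 0, "yaw": 0}]'

```text
time_s: 9.57
tool_pos: [0.5708, -0.377, 0.0766]
eef_rot: [-2.032, 0.359, 2.031]
contact_force: [-3.2, -0.5, 15.5]
finger_gap: -0.002
```

Call:
drive_tool --motion '[{"claw": -1, "dx": 0, "dy": 0, "dz": 0, "yaw": 0}, {"claw": -1, "dx": 0, "dy": 0, "dz": 0, "yaw": 0}]'

```text
time_s: 9.82
tool_pos: [0.5708, -0.377, 0.0766]
eef_rot: [-2.032, 0.359, 2.031]
contact_force: [-3.2, -0.2, 15.6]
finger_gap: -0.003
```

Call:
drive_tool --motion '[{"claw": -1, "dx": -1, "dy": 0, "dz": 0, "yaw": 0}, {"claw": -1, "dx": -4, "dy": 0, "dz": 0, "yaw": 0}, {"claw": -1, "dx": -20, "dy": 0, "dz": 0, "yaw": 0}, {"claw": -1, "dx": -60, "dy": 0, "dz": 0, "yaw": 0}, {"claw": -1, "dx": -110, "dy": 0, "dz": 0, "yaw": 0}, {"claw": -1, "dx": -150, "dy": 0, "dz": 60, "yaw": 0}, {"claw": -1, "dx": -150, "dy": 0, "dz": 110, "yaw": 0}, {"claw": -1, "dx": -150, "dy": 0, "dz": 110, "yaw": 0}]'

```text
time_s: 10.82
tool_pos: [0.4634, -0.3379, 0.2274]
eef_rot: [-2.027, 0.359, 2.032]
contact_force: [1.8, -0.4, -0.1]
finger_gap: -0.004
```

```bash
python3 -c "
from h import *
st()
c=snap('side','side7'); cv2.imwrite('pics/side7c.png',cv2.resize(c['pixels'][170:330,150:350,::-1],None,fx=4,fy=3.7))
L=loc(cloud(c))
for x in np.arange(-.05,.08,.01):
    k=(abs(L[...,0]-x)<.004)&(abs(L[...,1])<.02)&(L[...,2]<.08)
    print(x.round(3),np.median(L[...,2][k]).round(4) if k.any() else None,k.sum())
k=(abs(L[...,1])<.02)&(L[...,2]>.03)&(L[...,2]<.07)&(abs(L[...,0])<.072); print(np.percentile(L[...,0][k],[0,2,98,100]).round(4))
"
```

```text
{'time_s': np.float64(10.825), 'tool_pos': array([ 0.4634, -0.3379,  0.2274]), 'eef_rot': array([-2.027 ,  0.3588,  2.0322]), 'contact_force': array([ 1.7703, -0.4417, -0.1171]), 'ft_torque': array([-0.0493, -0.1315, -0.0045]), 'finger_gap': np.float64(-0.0038), 'q': array([ 0.4612,  0.7455,  0.2269,  1.5245, -0.1968,  0.8971, -1.1688])}
-0.05 0.0 51
-0.04 0.0349 30
-0.03 0.0357 73
-0.02 0.0359 67
-0.01 0.0365 69
0.0 0.0366 71
0.01 0.0375 71
0.02 0.0377 73
0.03 0.038 73
0.04 0.0383 70
0.05 0.0389 73
0.06 0.0392 75
0.07 0.0037 71
[-0.0398 -0.0373  0.0635  0.0657]
```

View pics/side7c.png

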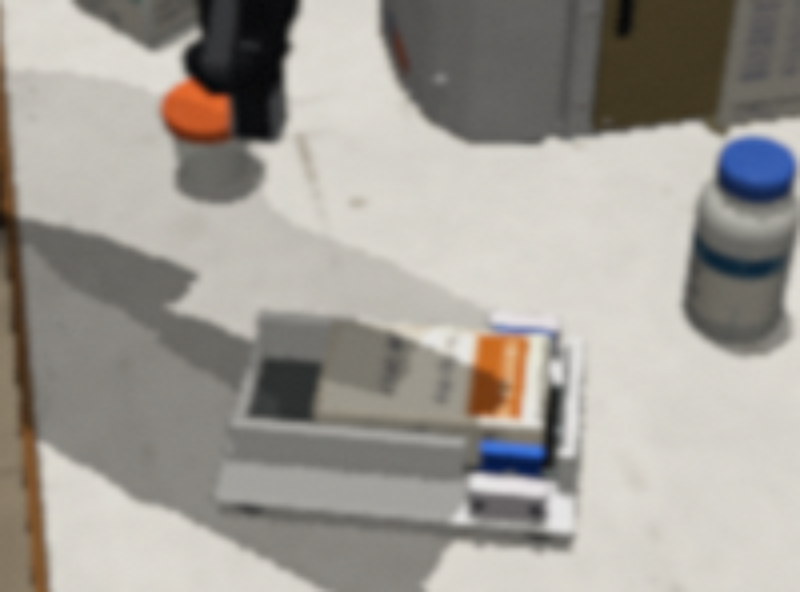

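```bash
python3 -c "
from station import bot
bot.job_done()"
```

```text
the job is handed in; nothing more can be done
```

The carton is toppled along the cradle, pressed down between the jaws onto the pad, and left lying there. I handed the job in at about 10.9 s of the 58 s allowed.

- **Topple:** I pushed it high on its -x side with the closed fingertips. It fell onto its broad face and leaned on both blue jaws at about 8°, less than the roughly 12° you gave. Its foot end was near cradle x = -0.037.
- **Press:** Pressing down took about 3.5 to 5 N. The stop showed as a jump from about 4 to 11 N, with the fingertips 39 mm above the bed.
- **Seat:** I then held about 15.3 to 16.6 N vertically (about 16 N with the sideways part) for a little over 1.2 s. The largest reading was about 17 N, against the 23 N limit. I read the force only at the end of each move, so shorter peaks, such as the carton's own fall, were not measured.
- **Last check:** After I lifted off, the carton's upper face stayed 39 mm above the bed at the press point, so it did not spring back. It tilts about 2.4°, which matches a pad about 4 mm high. The cup, and what the last picture shows of the bottle and small carton, look undisturbed, and the arm is clear of everything.

The two cameras differed by 2 to 4 mm on where the carton's ends lie, and no check failed.

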